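Swing out the gate leg, drop the leaf and stand the jar on it

ROBOT

A 7-joint arm with a two-finger parallel gripper is mounted at the origin on a cart in front of the work surface, level with it; the furniture and walls round the work are solid. World frame = base frame: x ahead of the robot, y to its left, z up, the work surface at z = 0. Lengths are in m, angles in rad, forces in N, time in s.
With the tool pointing down it reaches from about 0.425 to 0.825 m from the base axis. Payload 3.6 kg.
Tool frame: the origin (TCP) lies where the fingers leave the gripper's body, on its centre line; the fingertips stand 73 mm ahead of it and the grasp point (between the pads) lies 54 mm ahead of it; x points along the fingers, y is the direction in which the jaws open and shut, and the axes are right-handed (so a half turn about x gives the same grasp; the last joint's range is limited). The gripper opens to 85 mm and grips with 20 to 120 N. Pads are 22 mm wide; open, the fingers measure 114 mm over their backs; the gripper's body (76 mm by 85 mm) begins 54 mm behind the grasp point. The pads swing forward as they close: fully open they stand 13 mm farther back than shut.
Start: joints at [1.188, 0.615, -0.013, 1.423, 0.008, 1.103, -0.04], TCP at [0.226, -0.609, 0.304] pointing down, gripper open.
Joint ranges: [-3.12, 3.12], [-0.3, 2.06], [-1.34, 1.32], [0.26, 2.42], [-1.36, 4.5], [0.01, 1.98], [-2.84, 2.84]. Speed limits (rad/s): [2.79, 2.79, 3.14, 3.14, 3.14, 3.14, 3.14].

INTERFACE

Orientations are given as a unit quaternion [x, y, z, w].
In Python, from station import arm, snapshot, camera_info, ticket gives the robot as it stands. Calls block until the motion is done:
- arm.movep(position, orientation): joint-space move of the TCP to a pose.
- arm.line_to(position, velocity=0.15, ori=None): straight line of the TCP; ori=None keeps the orientation; velocity is the mean speed in m/s.
- arm.move_j(angles): joint-space move.
- arm.move_gripper(opening, effort=None): opening from 0.0 (shut) to 1.0 (fully open); effort is the grip in N (None keeps the last); returns when the fingers have stopped.
- arm.pause(seconds).
- arm.ik(position, orientation): joint angles nearest the present ones, or None.
- snapshot(name): name is "side" or "top"; returns the picture (400x640x3 uint8, blue, green, red); there is no depth.
- camera_info(name): a dict with "fx", "fy", "cx", "cy" (pixels), "dist_coeffs" ([k1, k2, p1, p2, k3] as OpenCV has them; the pictures are not rectified), "R" (3x3) and "t" (3): a world point X has camera coordinates R X + t. Camera axes: x right, y down, z forward; pixel columns grow to the right and rows downward; lengths in m; the calibration is good to about 2 mm. A picture is of the moment at which its call begins. camera_info takes no time and is no camera call.
A pose or a line that the arm cannot do raises arm.MotionError and nothing moves.
- ticket.finish_job(): hands the job in, once; it reports no verdict.
Readings, each from a call of its own:
- arm.read_time(): time.
- arm.read_joint_positions(): joint angles.
- arm.read_dq(): joint speeds.
- arm.read_effort(): joint torques, N m.
- arm.read_tool_pos(): TCP position.
- arm.read_eef_rot(): TCP orientation.
- arm.read_ft_force(): force on the tool from outside, world axes, zero at the start.
- arm.read_wrist_torque(): the same for the moment, N m.
- arm.read_opening(): opening from 0.0 (shut) to 1.0 (fully open).
Only numpy, scipy, OpenCV 4.12 (cv2) and the standard library are available. Lean on these libraries where they do the work, as an engineer would, in place of code of your own. Each camera call takes 0.05 s, during which the arm holds its last target.

TASK

Set up the fold-down shelf on the front of the small bench rack: first push the blue prop leg outwards against its rubber-buffered stop until the red-headed spring catch snaps down behind it, then fold the white leaf down until it lies level on the leg, and finally stand the black-capped jar upright on the leaf. Use a light hand on leg and leaf, since forcing them bends the hinges, and leave the beaker and the vials on the rack where they are.

Things in the scene. Friction and masses are not known exactly. Their poses are not given: they have to be found in the camera images.
- rack: Small bench rack fixed to the worktop: grey steel frame, white board 240 mm wide (own y), 130 mm deep (own x), board top 130 mm above the worktop, three vials on its rear half. Origin: centre of its underside, own z up; own -x is its front, looking roughly at the robot, with the folding leg (pivot at own x -80, y +20 mm) and the leaf (hinge line at own x -72, z 130 mm).
- gate_leg: Blue steel prop leg, an upright plate swinging about a vertical post like a gate, 40 to 75 degrees out at the start. Origin: pivot axis at worktop height; own z up, own +x along the leg. Plate z 18 to 110 mm, 10 mm thick (y -5 to +5). Opens towards own -y (clockwise from above): push its own +y face, the rack side. Friction 0.1 N m; stays where left. Over 20 N on it bends it.
- leg_tip (a point): Free end of the leg, mid height (leg's own x 150, z 64 mm; own axes as the leg). A rubber pad on top of this end (x 124 to 150 mm) reaches z 118 mm and carries the leaf (gives 1 mm per 2.5 N). Swinging out, it meets the buffer of an adjustable stop, set so that it locks somewhere between 81 and 104 degrees from folded (folded = along the rack's -y): not measured, it must be felt.
- stop_buffer (a point): The rubber buffer and stop bracket near the leg's pivot, roughly: a fixed point 30 mm from the pivot at 80 mm height, not the exact stop. To snap the catch the leg must squeeze the buffer by 1 degree: 1 N m, i.e. 7 to 8 N pushed 130 to 140 mm from the pivot (about 3 N per mm there). 0.9 degree further the stop is solid. Once caught the leg cannot turn back.
- catch_pin (a joint): Drop of the red-headed spring catch pin on the stop bracket (left of the leg's pivot), in m: 0 while its tip rides on the leg's quadrant plate, 0.007 when it has snapped down behind the plate and the leg is locked at its stop.
- leaf: White drop leaf, 222 mm wide (own y), 12 mm thick, hinged on the rack's front edge. Origin: middle of the hinge line, 130 mm above the worktop; own -x runs to the free edge, own z is the normal of its top face (z = 0; underside z = -12 mm). Starts standing, own -x up, top face to the back, leaning back 0 to 11 degrees; folds forward and down to level, own z up, onto the leg's pad.
- leaf_edge (a point): Middle of the leaf's free edge, on its top face (leaf's own x -154 mm; own axes as the leaf). A stiff friction hinge (0.35 N m) holds the leaf at any angle, so it must be pushed all the way, up to about 5 N at this edge. Over 20 N on the leaf bends the hinge. Behind the standing leaf the front 60 mm of the board are free.
- jar_screwcap: Glass sample jar with a black cap, closed, loose: 61 mm in diameter, 100 mm tall, cap 54 mm in diameter from z = 74 to 100 mm, 0.13 to 0.23 kg. Origin: centre of its underside, own z up. Stands on the worktop to the left or right in front of the rack.
- beaker: Glass beaker, 57 mm in diameter, 79 mm tall, loose, stands on the worktop on the other side than the jar; origin at the centre of its underside. To be left alone.
- vial_left: Glass vial with a black cap, 27 mm in diameter, 62 mm tall, loose, on the left rear half of the rack's board; origin at the centre of its underside. To be left alone.
- vial_mid: Glass vial with a red cap, 27 mm in diameter, 62 mm tall, loose, in the middle of the rear half of the rack's board; origin at the centre of its underside. To be left alone.
- vial_right: Glass vial with a white cap, 27 mm in diameter, 62 mm tall, loose, on the right rear half of the rack's board; origin at the centre of its underside. To be left alone.
Mind the look-alikes: they are no part of the job. Leave any pink or purple look-alike of the jar_screwcap alone.

How it is judged:
By the outcome, as a careful person would: the job done as asked, in the order asked, and still so for the second after the job is handed in, with the robot touching nothing.
It also fails if it takes over 67 s, if anything falls off the work surface, if the arm or the gripper's body presses on something with over 40 N, if the wrist force passes 120 N, or if a joint passes its speed limit or range.

## Working session

There is one attempt and no reset: what is moved stays moved. The work goes in short steps, each a Python script; the robot and the scene stay as the last script left them, time stands still between calls to the robot, and variables do not carry over. Pictures are saved under pics/ and viewed, and the job is handed in when it is done.

```bash
ls -la; mkdir -p pics; python3 - <<'E'
from station import arm, snapshot, camera_info
import cv2
for n in("side","top"):
    cv2.imwrite(f"pics/{n}0.png",snapshot(n)); c=camera_info(n); print(n,c)
print(arm.read_time(),arm.read_tool_pos(),arm.read_eef_rot(),arm.read_joint_positions(),arm.read_opening())
E
```

```text
total 12
drwxr-xr-x  3 agent agent 4096 Dec  6 14:44 .
drwxr-xr-x 23 root  root  4096 Dec  6 14:44 ..
drwxr-xr-x  2 agent agent 4096 Dec  6 14:44 pics
side {'fx': 365.16129476000526, 'fy': 365.16129476000526, 'cx': 323.7994093534886, 'cy': 206.5934537713263, 'dist_coeffs': array([-0.04668645,  0.        ,  0.        ,  0.        ,  0.        ]), 'R': array([[-0.93856034, -0.34506887,  0.0056538 ],
       [-0.1654758 ,  0.43558405, -0.88480749],
       [ 0.30285682, -0.83138078, -0.46592246]]), 't': array([0.52159421, 0.21635529, 0.81027149])}
top {'fx': 407.3808692439197, 'fy': 407.3808692439197, 'cx': 316.5249059727439, 'cy': 194.56181289475768, 'dist_coeffs': array([0.0131463, 0.       , 0.       , 0.       , 0.       ]), 'R': array([[ 0.00764028, -0.99996705, -0.002744  ],
       [-0.99625158, -0.00737539, -0.0861881 ],
       [ 0.08616502,  0.00339221, -0.9962751 ]]), 't': array([0.0458733 , 0.5712017 , 1.25402339])}
0.1 [ 0.22623988 -0.60879905  0.30285057] [-0.69579349 -0.12595032  0.69609521 -0.12433584] [ 1.18851181  0.61581849 -0.01260027  1.42475633  0.00807478  1.10339015
 -0.04039285] 1.000760576688673
```

View pics/side0.png

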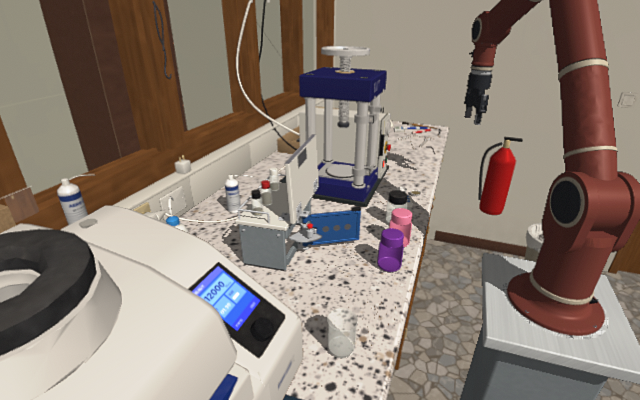

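View pics/top0.png

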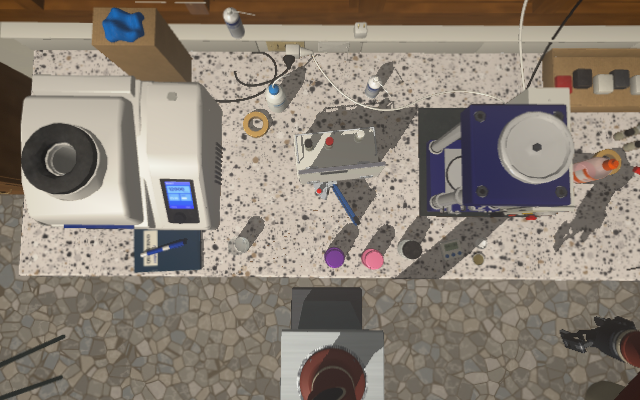

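```bash
python3 - <<'E'
import cv2
a=cv2.imread("pics/top0.png")[110:275,225:435]; cv2.imwrite("pics/t0z.png",cv2.resize(a,None,fx=3.6,fy=3.6,interpolation=cv2.INTER_CUBIC))
a=cv2.imread("pics/side0.png")[125:285,220:430]; cv2.imwrite("pics/s0z.png",cv2.resize(a,None,fx=3.6,fy=3.6,interpolation=cv2.INTER_CUBIC))
E
```

```text
(no output)
```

View pics/t0z.png

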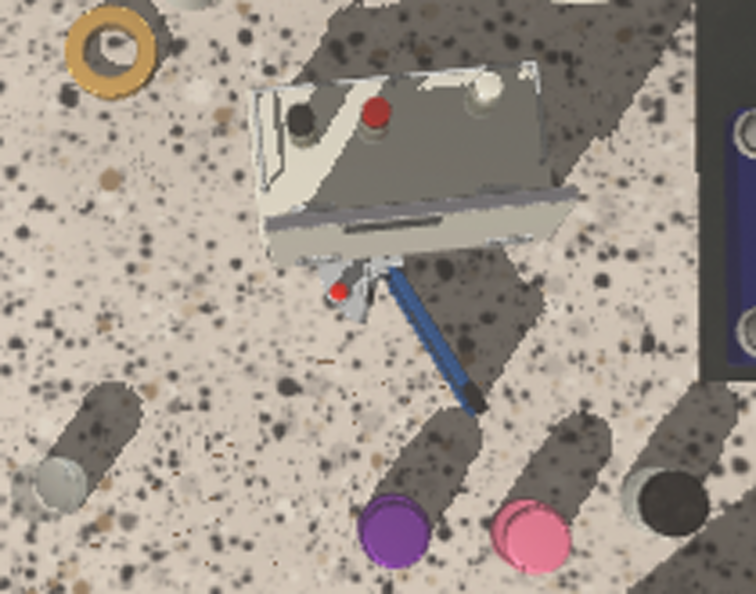

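View pics/s0z.png

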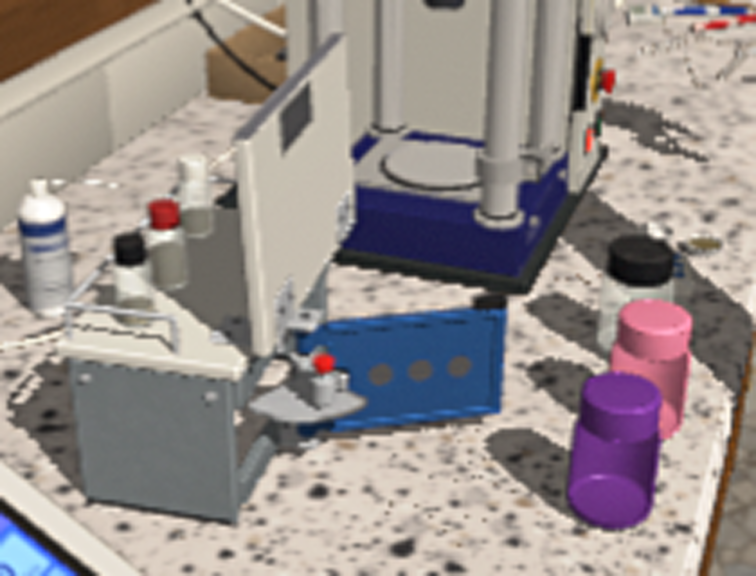

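```bash
cat > h.py <<'E'
import numpy as np, cv2
from station import arm, snapshot, camera_info
C={n:camera_info(n) for n in("side","top")}
def ray(n,p):
    c=C[n];K=np.array([[c["fx"],0,c["cx"]],[0,c["fy"],c["cy"]],[0,0,1]])
    u=cv2.undistortPoints(np.array([[p]],float),K,np.array(c["dist_coeffs"])).ravel()
    R=np.array(c["R"]);t=np.array(c["t"]);d=R.T@np.array([u[0],u[1],1]);return -R.T@t,d/np.linalg.norm(d)
def onz(n,p,z):
    o,d=ray(n,p);return o+d*(z-o[2])/d[2]
def tri(ps,pt):
    o1,d1=ray("side",ps);o2,d2=ray("top",pt)
    A=np.stack([d1,-d2],1);s=np.linalg.lstsq(A,o2-o1,rcond=None)[0]
    a=o1+d1*s[0];b=o2+d2*s[1];return (a+b)/2,np.linalg.norm(a-b)
def proj(n,X):
    c=C[n];K=np.array([[c["fx"],0,c["cx"]],[0,c["fy"],c["cy"]],[0,0,1]])
    return cv2.projectPoints(np.array(X,float).reshape(-1,3),cv2.Rodrigues(np.array(c["R"]))[0],np.array(c["t"]),K,np.array(c["dist_coeffs"]))[0].reshape(-1,2)
E
python3 - <<'E'
from h import *
np.set_printoptions(precision=4,suppress=True)
T=lambda x,y:(x/3.6+225-.36,y/3.6+110-.36)
S=lambda x,y:(x/3.6+220-.36,y/3.6+125-.36)
print("cam",ray("side",(320,200))[0],ray("top",(320,200))[0])
print("leafL",tri(S(248,143),T(270,232)),"leafR",tri(S(345,40),T(578,197)))
print("leafbot",tri(S(257,350),T(282,262)))
print("backL",onz("top",T(250,90),.13),"backR",onz("top",T(538,65),.13),"frontL",onz("top",T(262,215),.13))
print("legtip",onz("top",T(478,395),.118),"legroot",onz("top",T(395,272),.11),"tipend low",tri(S(505,308),T(480,403)))
print("tri legtip top",tri(S(488,300),T(478,397)))
print("catch",tri(S(324,364),T(339,291)))
print("jar",onz("top",T(675,503),.1),"side",onz("side",S(640,245),.1))
print("purple",onz("top",T(394,530),.1),"pink",onz("top",T(533,537),.1),"beaker",onz("top",T(60,483),.079))
for n,p,q in(("vl",(130,245),(300,118)),("vm",(164,212),(376,112)),("vr",(193,165),(488,86))):print(n,tri(S(*p),T(*q)))
E
```

```text
cam [0.28   0.7594 0.566 ] [0.4607 0.0458 1.2987]
leafL (array([0.602 , 0.093 , 0.2801]), np.float64(0.003841012915634719)) leafR (array([ 0.6265, -0.1234,  0.2801]), np.float64(6.704550753702974e-05))
leafbot (array([0.6001, 0.0906, 0.1361]), np.float64(0.008925418899560753))
backL [0.7366 0.1166 0.13  ] backR [ 0.7588 -0.1167  0.13  ] frontL [0.6346 0.1057 0.13  ]
legtip [ 0.4916 -0.069   0.118 ] legroot [ 0.5914 -0.0022  0.11  ] tipend low (array([ 0.4833, -0.0721,  0.108 ]), np.float64(0.00435045709068446))
tri legtip top (array([ 0.4917, -0.0689,  0.1144]), np.float64(0.0033091976207788106))
catch (array([0.5768, 0.0435, 0.1046]), np.float64(0.0014902001872598794))
jar [ 0.4061 -0.23    0.1   ] side [ 0.4092 -0.2328  0.1   ]
purple [ 0.3825 -0.0026  0.1   ] pink [ 0.3778 -0.115   0.1   ] beaker [0.4175 0.2725 0.079 ]
vl (array([0.7022, 0.0748, 0.1875]), np.float64(0.0016414415999722106))
vm (array([0.7079, 0.0164, 0.1861]), np.float64(0.002235970322784929))
vr (array([ 0.7291, -0.0698,  0.1858]), np.float64(0.0027104867198104055))
```

```bash
python3 - <<'E'
from h import *
from scipy.spatial.transform import Rotation as Ro
np.set_printoptions(precision=4,suppress=True)
for s in((386,70),(386,85),(352,204)):
  for t in((462,211),(419,216)): print(s,t,tri(s,t))
print(Ro.from_quat(arm.read_eef_rot()).as_matrix())
print([ (p,proj("top",p)) for p in ([.45,-.25,.4],)])
print(arm.read_ft_force())
E
python3 - <<'E'
import cv2
a=cv2.imread("pics/top0.png")[90:275,400:600]; cv2.imwrite("pics/t0p.png",cv2.resize(a,None,fx=3,fy=3,interpolation=cv2.INTER_CUBIC))
a=cv2.imread("pics/side0.png")[30:250,290:450]; cv2.imwrite("pics/s0p.png",cv2.resize(a,None,fx=2.7,fy=2.7,interpolation=cv2.INTER_CUBIC))
E
```

```text
(386, 70) (462, 211) (array([ 0.4902, -0.2605,  0.4385]), np.float64(0.025321010096833168))
(386, 70) (419, 216) (array([ 0.4754, -0.1677,  0.45  ]), np.float64(0.031608102010463504))
(386, 85) (462, 211) (array([ 0.491 , -0.2752,  0.3973]), np.float64(0.027629874042567296))
(386, 85) (419, 216) (array([ 0.4756, -0.177 ,  0.4132]), np.float64(0.03397285397075316))
(352, 204) (462, 211) (array([ 0.5607, -0.4218, -0.0565]), np.float64(0.07130695593383754))
(352, 204) (419, 216) (array([ 0.5295, -0.2629,  0.0253]), np.float64(0.04891530850204248))
[[-0.0008  0.3484 -0.9374]
 [ 0.0022 -0.9374 -0.3484]
 [-1.     -0.0023  0.    ]]
[([0.45, -0.25, 0.4], array([[452.7148, 235.7821]]))]
[-0.7105  0.2001 -0.2493]
```

View pics/t0p.png

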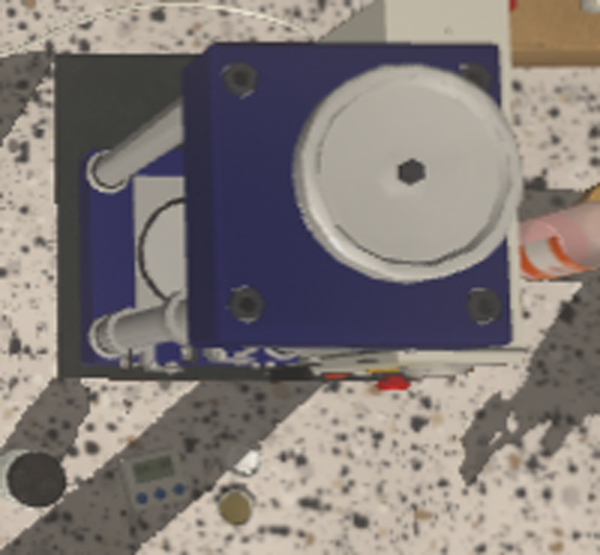

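View pics/s0p.png

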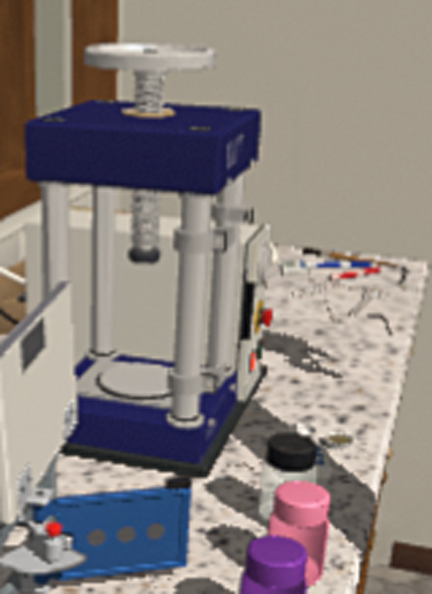

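```bash
cat >> h.py <<'E'
from scipy.spatial.transform import Rotation as Ro
def down(yaw_deg):
    y=np.radians(yaw_deg);ty=np.array([np.cos(y),np.sin(y),0]);tx=np.array([0,0,-1.])
    return Ro.from_matrix(np.stack([tx,ty,np.cross(tx,ty)],1)).as_quat()
PIV=np.array([.6013,.0047])
def legpose(a,off,r=.135,z=.150):
    q=np.radians(a);u=np.array([np.cos(q),np.sin(q)]);n=np.array([-u[1],u[0]])
    p=PIV+r*u+(.016+off)*n
    return np.array([p[0],p[1],z]),down(a+180)
E
python3 - <<'E'
from h import *
np.set_printoptions(precision=4,suppress=True)
for p,o in [(np.array([.40,-.28,.33]),down(0)),legpose(-146,.03,z=.3),legpose(-146,.03),legpose(-175,0),legpose(-190,0),
  (np.array([.66,-.01,.34]),down(6)),(np.array([.66,-.01,.34]),down(96)),(np.array([.66,-.01,.34]),down(-84)),(np.array([.47,-.02,.2]),down(-84)),(np.array([.408,-.231,.14]),down(0)),(np.array([.408,-.231,.14]),down(-90)),(np.array([.522,-.02,.3]),down(0))]:
    print(p,arm.ik(p,o))
arm.movep([.40,-.28,.33],down(20)); print(arm.read_time())
arm.move_gripper(0.0,40)
arm.movep(*legpose(-146,.03,z=.30)); print(arm.read_time())
p,o=legpose(-146,.03); arm.line_to(p,.12)
print(arm.read_time(),arm.read_ft_force(),arm.read_tool_pos(),p)
cv2.imwrite("pics/top1.png",cv2.resize(snapshot("top")[110:275,225:435],None,fx=3.6,fy=3.6)); cv2.imwrite("pics/side1.png",cv2.resize(snapshot("side")[60:285,200:450],None,fx=2.6,fy=2.6))
E
```

```text
[ 0.4  -0.28  0.33] [ 0.8423  0.3571 -0.3793  1.8312  0.1562  0.9825  0.3976]
[ 0.5151 -0.1089  0.3   ] [ 0.5502  0.4792 -0.5702  1.7741  0.3049  0.9773  0.4521]
[ 0.5151 -0.1089  0.15  ] [ 0.4603  0.6767 -0.4518  1.9318  0.4759  0.6394  0.2999]
[ 0.4682 -0.023   0.15  ] [ 0.2216  0.598  -0.3205  2.0902  0.3737  0.5073 -0.289 ]
[0.4656 0.0124 0.15  ] [ 0.1053  0.5885 -0.2604  2.0994  0.3091  0.4892 -0.562 ]
[ 0.66 -0.01  0.34] [ 0.2638  0.6513 -0.5312  1.326   0.3294  1.2511 -0.1757]
[ 0.66 -0.01  0.34] [ 0.3944  0.7167 -0.8178  1.3211  0.5177  1.3192  1.2516]
[ 0.66 -0.01  0.34] [ 0.0533  0.6078 -0.1301  1.3342  0.0794  1.2047 -1.5483]
[ 0.47 -0.02  0.2 ] [ 0.0284  0.4922 -0.0461  2.049   0.0385  0.6012 -1.51  ]
[ 0.408 -0.231  0.14 ] [ 0.6451  0.6104 -0.2586  2.0982  0.3291  0.4707  0.1362]
[ 0.408 -0.231  0.14 ] [ 0.4414  0.5989  0.0397  2.1044 -0.0526  0.4391 -1.049 ]
[ 0.522 -0.02   0.3  ] [ 0.3122  0.4549 -0.4621  1.7869  0.2422  0.956  -0.2501]
1.4917
3.1
4.5 [ 0.3275 -0.447   0.5495] [ 0.5156 -0.109   0.1507] [ 0.5151 -0.1089  0.15  ]
```

View pics/top1.png

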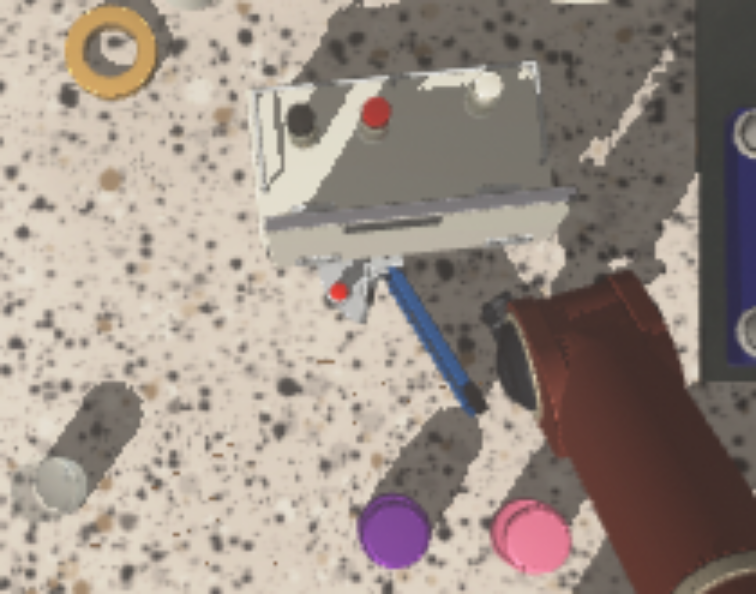

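View pics/side1.png

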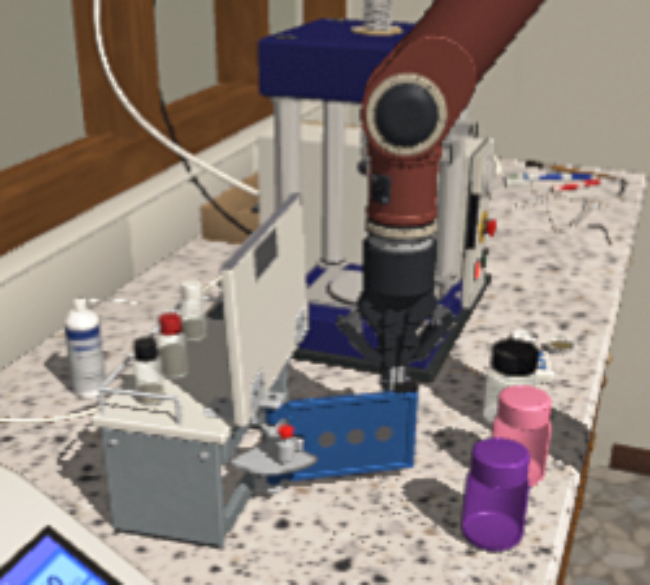

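```bash
cat >> h.py <<'E'
def favg(k=4,dt=.01):
    f=[]
    for i in range(k): f.append(arm.read_ft_force()); arm.pause(dt)
    return np.mean(f,0)
E
python3 - <<'E'
from h import *
np.set_printoptions(precision=3,suppress=True)
f=np.array([(arm.read_ft_force(),arm.pause(.02))[0] for i in range(8)]);b=f.mean(0);print("base",b,f.std(0))
np.save("base.npy",b)
def fn(a):
    q=np.radians(a);n=np.array([-np.sin(q),np.cos(q)]);d=favg()-b;return float(d[:2]@n)
p,o=legpose(-146,.008);arm.line_to(p,.08)
off=.008;a=-146.
while a>-160:
    a-=2;off=max(0,off-.004)
    p,o=legpose(a,off);arm.line_to(p,.06,o);F=fn(a)
    print(round(a,1),round(F,2),round(arm.read_time(),2))
    if F>4:break
E
```

```text
base [0.078 0.039 0.263] [0.526 0.555 0.317]
-148.0 0.37 5.48
-150.0 -0.24 5.81
-152.0 -0.59 6.09
-154.0 -0.25 6.38
-156.0 0.07 6.66
-158.0 0.04 6.94
-160.0 -0.1 7.22
```

```bash
python3 - <<'E'
from h import *
cv2.imwrite("pics/top2.png",cv2.resize(snapshot("top")[110:275,225:435],None,fx=3.6,fy=3.6)); cv2.imwrite("pics/side2.png",cv2.resize(snapshot("side")[130:285,260:420],None,fx=3.6,fy=3.6,interpolation=cv2.INTER_CUBIC))
print(arm.read_tool_pos(),legpose(-160,0)[0],favg(10))
E
```

```text
[ 0.47996744 -0.05657363  0.14998992] [ 0.47991382 -0.0565078   0.15      ] [-0.07286102  0.03753573 -0.39999794]
```

View pics/top2.png

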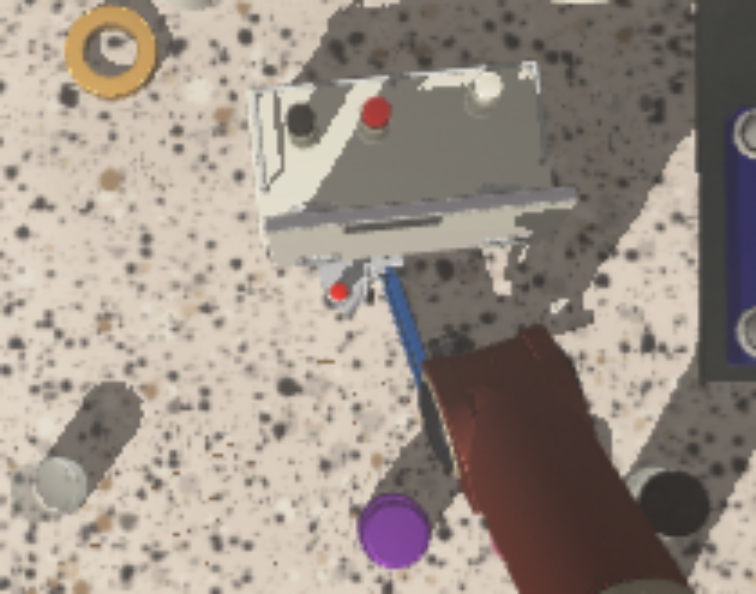

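View pics/side2.png

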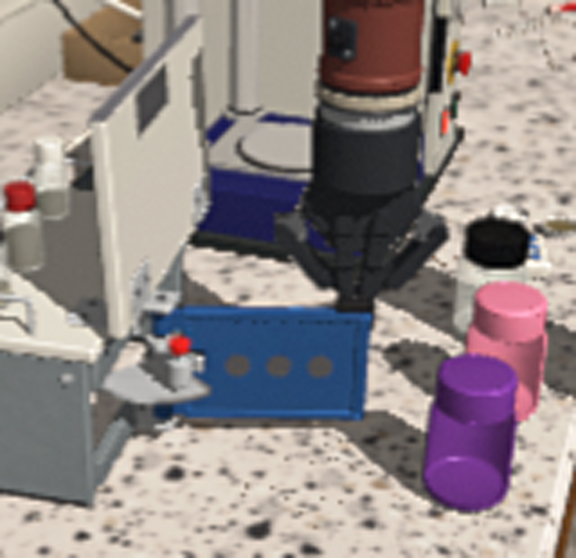

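```bash
cat > push.py <<'E'
from h import *
np.set_printoptions(precision=3,suppress=True)
b=favg(12); print("b",b)   # leg free here
def fn(a,k=6):
    q=np.radians(a);n=np.array([-np.sin(q),np.cos(q)]);d=favg(k)-b;return float(d[:2]@n)
a=-160.;L=[];n=0
while a>-193:
    p,_=legpose(a,0); 
    F0=L[-1][1] if L else 0
    a-=0.5 if F0<1.5 else 0.2
    p,o=legpose(a,0);arm.line_to(p,.03,o);F=fn(a)
    if F>1.5: F=(F+fn(a,6))/2
    L.append((round(a,2),round(F,2),round(arm.read_time(),2)))
    if F>11.5 or arm.read_time()>30:break
print(L)
E
python3 push.py
```

```text
b [-0.187  0.205  0.12 ]
[(-160.5, 0.64, 7.81), (-161.0, 0.63, 8.11), (-161.5, 0.72, 8.41), (-162.0, 0.87, 8.71), (-162.5, 0.69, 9.01), (-163.0, 0.69, 9.31), (-163.5, 0.79, 9.61), (-164.0, 0.71, 9.91), (-164.5, 1.01, 10.21), (-165.0, 0.72, 10.51), (-165.5, 0.58, 10.81), (-166.0, 0.44, 11.11), (-166.5, 1.14, 11.41), (-167.0, 0.32, 11.71), (-167.5, 0.81, 12.01), (-168.0, 0.78, 12.31), (-168.5, 0.71, 12.61), (-169.0, 0.55, 12.91), (-169.5, 0.77, 13.21), (-170.0, 0.83, 13.51), (-170.5, 0.63, 13.81), (-171.0, 0.87, 14.11), (-171.5, 0.81, 14.41), (-172.0, 0.73, 14.71), (-172.5, 0.83, 15.01), (-173.0, 1.01, 15.31), (-173.5, 0.63, 15.61), (-174.0, 0.51, 15.91), (-174.5, 0.76, 16.21), (-175.0, 0.84, 16.51), (-175.5, 0.72, 16.81), (-176.0, 0.38, 17.11), (-176.5, 0.52, 17.41), (-177.0, 0.56, 17.71), (-177.5, 0.88, 18.01), (-178.0, 0.6, 18.31), (-178.5, 0.69, 18.61), (-179.0, 0.93, 18.91), (-179.5, 0.75, 19.21), (-180.0, 0.29, 19.51), (-180.5, 0.51, 19.81), (-181.0, 0.63, 20.11), (-181.5, 0.57, 20.41), (-182.0, 0.62, 20.71), (-182.5, 0.74, 21.01), (-183.0, 0.68, 21.31), (-183.5, 0.24, 21.61), (-184.0, 0.7, 21.91), (-184.5, 0.77, 22.21), (-185.0, 0.54, 22.51), (-185.5, 0.02, 22.81), (-186.0, 0.53, 23.11), (-186.5, 0.68, 23.41), (-187.0, 1.38, 23.76), (-187.5, 2.63, 24.11), (-187.7, 3.68, 24.46), (-187.9, 4.78, 24.81), (-188.1, 5.72, 25.16), (-188.3, 5.98, 25.51), (-188.5, 6.35, 25.86), (-188.7, 6.68, 26.21), (-188.9, 7.25, 26.56), (-189.1, 7.74, 26.91), (-189.3, 7.91, 27.26), (-189.5, 8.41, 27.61), (-189.7, 9.13, 27.96), (-189.9, 9.3, 28.31), (-190.1, 9.71, 28.66), (-190.3, 10.19, 29.01), (-190.5, 10.7, 29.36), (-190.7, 11.17, 29.71), (-190.9, 11.49, 30.06)]
```

```bash
python3 - <<'E'
from h import *
cv2.imwrite("pics/top3.png",cv2.resize(snapshot("top")[110:275,225:435],None,fx=3.6,fy=3.6)); cv2.imwrite("pics/side3.png",cv2.resize(snapshot("side")[130:285,260:420],None,fx=3.6,fy=3.6,interpolation=cv2.INTER_CUBIC))
print(arm.read_tool_pos(),legpose(-190.9,0)[0],favg(6))
E
```

```text
[0.46488522 0.01097358 0.1497513 ] [0.46571005 0.01451655 0.15      ] [ -0.63546639 -11.46175837   0.67258668]
```

View pics/top3.png

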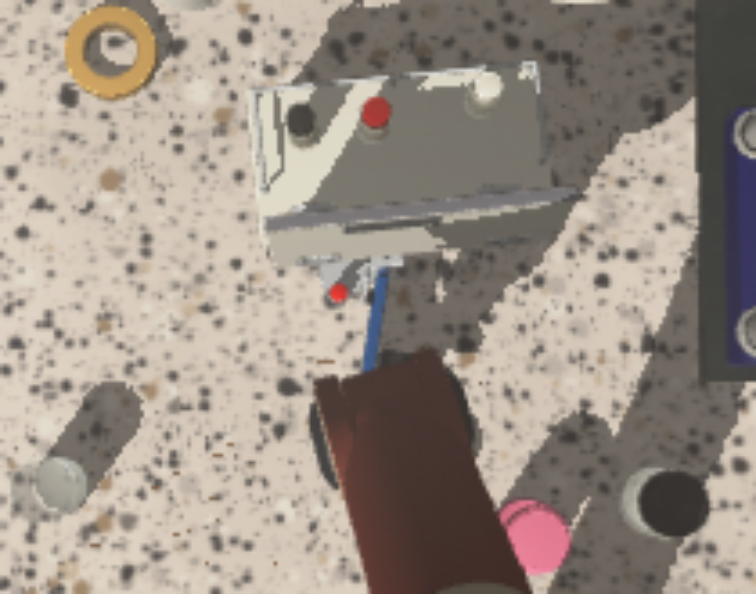

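View pics/side3.png

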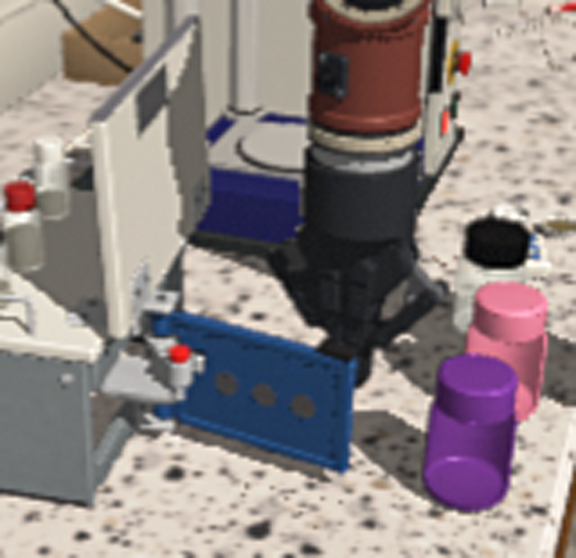

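```bash
cat >> h.py <<'E'
PSI=np.radians(6.0);EX=np.array([np.cos(PSI),np.sin(PSI),0]);EY=np.array([-np.sin(PSI),np.cos(PSI),0]);EZ=np.array([0,0,1.])
H=np.array([.6115,-.0143,.13])
LT=.073
def leafpose(phi,r=.14,y=.03,back=0.):
    q=np.radians(phi);c=H+r*(-np.sin(q)*EX+np.cos(q)*EZ)+y*EY+back*(np.cos(q)*EX+np.sin(q)*EZ)
    return c+.011*EX+LT*EZ
LO=down(-84)
def redc(im):
    h=cv2.cvtColor(im[205:250,295:325],cv2.COLOR_BGR2HSV);m=((h[...,0]<8)|(h[...,0]>172))&(h[...,1]>150)&(h[...,2]>100)
    y,x=np.nonzero(m);return x.mean()+295,y.mean()+205,len(x)
E
python3 - <<'E'
from h import *
print(redc(cv2.imread("pics/side0.png")),redc(snapshot("side")))
o,d=ray("side",(358.6,236.1));s=(.455-o[0])/d[0];print("tip",o+s*d)
p,o=legpose(-189,.012);arm.line_to(p,.06,o)
arm.line_to([p[0],p[1],.40],.2)
print(redc(snapshot("side")),arm.read_time())
for P in (H+.035*EX+.03*EY+(.135+LT)*EZ+.011*EX, leafpose(90)): print(P,arm.ik(P,LO))
P=H+.046*EX+.03*EY; P[2]=.40
arm.movep(P,LO)
im=snapshot("side");cv2.imwrite("pics/side4.png",cv2.resize(im[60:285,230:430],None,fx=2.6,fy=2.6,interpolation=cv2.INTER_CUBIC)); cv2.imwrite("pics/top4.png",cv2.resize(snapshot("top")[110:275,225:435],None,fx=3.6,fy=3.6))
print(arm.read_time(),arm.read_tool_pos(),P)
E
```

```text
(np.float64(309.7142857142857), np.float64(225.57142857142858), 21) (np.float64(309.39130434782606), np.float64(227.7826086956522), 23)
tip [0.455      0.03362893 0.09598129]
(np.float64(309.39130434782606), np.float64(227.7826086956522), 23) 32.1333
[0.65411215 0.02034397 0.338     ] [-6.53404250e-02  5.96274474e-01  1.53585580e-03  1.35878336e+00
 -9.30323869e-04  1.18653551e+00 -1.52979742e+00]
[0.48007082 0.00205149 0.203     ] [-0.04074031  0.49809962 -0.01297267  2.02173843  0.01063964  0.62181673
 -1.52686166]
33.375 [0.65365189 0.01983976 0.40034762] [0.65411215 0.02034397 0.4       ]
```

View pics/side4.png

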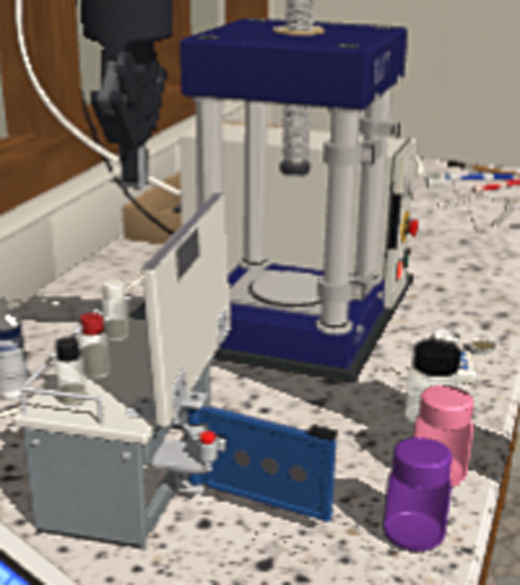

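View pics/top4.png

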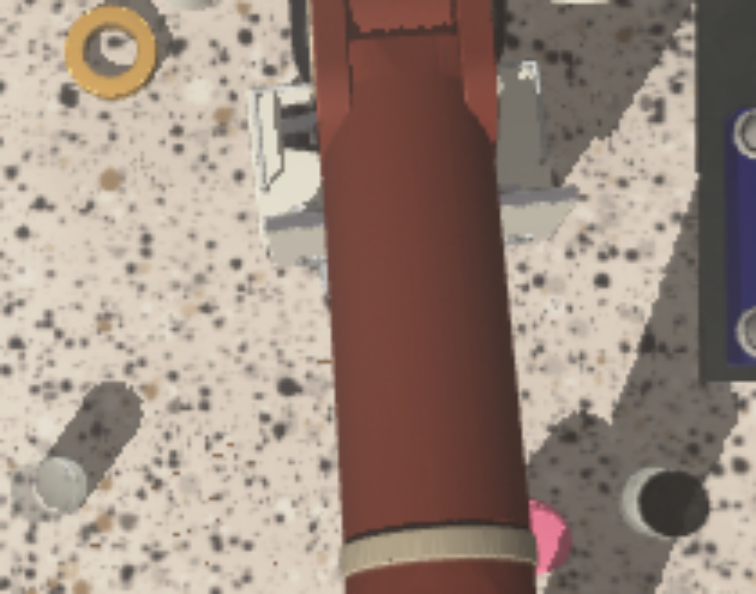

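```bash
python3 - <<'E'
from h import *
np.set_printoptions(precision=3,suppress=True)
o,d=ray("side",(138/2.6+230,185/2.6+60));s=(.654-o[0])/d[0];print("tip",o+s*d)
b=favg(10)
P=H+.046*EX+.03*EY; P[2]=H[2]+.14+LT
arm.line_to(P,.15)
L=[]
def step(phi,v):
    arm.line_to(leafpose(phi),v,LO);q=np.radians(phi);f=favg(3)-b
    N=float(f@(np.cos(q)*EX+np.sin(q)*EZ));L.append((round(phi,1),round(N,1),round(arm.read_time(),1)));return N
arm.line_to(leafpose(-9),.08)
phi=-9
while phi<75:
    phi+=6
    if step(phi,.07)>8:break
print(L,arm.read_tool_pos(),leafpose(phi))
cv2.imwrite("pics/side5.png",cv2.resize(snapshot("side")[60:285,230:430],None,fx=2.6,fy=2.6,interpolation=cv2.INTER_CUBIC))
np.save("b2.npy",b)
E
```

```text
tip [0.654 0.012 0.326]
[(-3, 0.4, 34.7), (3, -0.6, 35.1), (9, -0.1, 35.5), (15, 0.1, 35.8), (21, 0.1, 36.2), (27, 0.6, 36.6), (33, -0.2, 37.0), (39, 0.0, 37.4), (45, 0.1, 37.8), (51, 0.4, 38.1), (57, 0.1, 38.5), (63, -0.6, 38.9), (69, 0.8, 39.3), (75, 0.6, 39.7)] [0.485 0.003 0.239] [0.485 0.003 0.239]
```

View pics/side5.png

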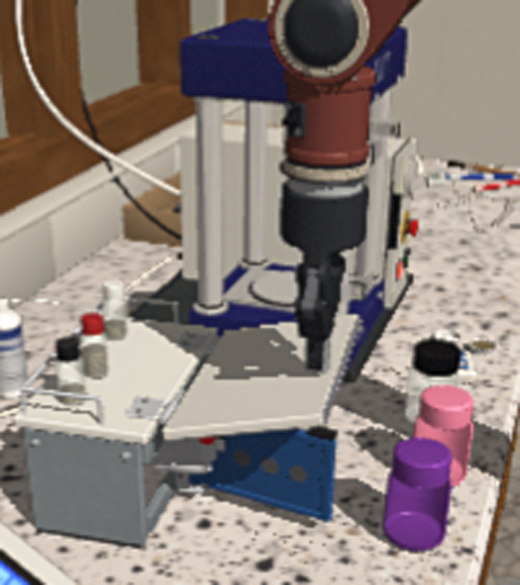

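```bash
python3 - <<'E'
from h import *
np.set_printoptions(precision=3,suppress=True)
b=np.load("b2.npy");L=[]
def step(phi,v):
    arm.line_to(leafpose(phi),v,LO);q=np.radians(phi);f=favg(4)-b
    N=float(f@(np.cos(q)*EX+np.sin(q)*EZ));L.append((round(phi,1),round(N,1),round(arm.read_time(),1)));return N
phi=75;N=0
while phi<97:
    phi+=3 if phi<83 else (1 if N<3.5 else .4)
    N=step(phi,.05)
    if N>6:break
print(L,arm.read_tool_pos(),leafpose(phi))
cv2.imwrite("pics/side6.png",cv2.resize(snapshot("side")[60:285,230:430],None,fx=2.6,fy=2.6,interpolation=cv2.INTER_CUBIC))
E
```

```text
[(78, 0.2, 40.1), (81, 0.1, 40.4), (84, 0.2, 40.7), (85, 0.0, 41.0), (86, 0.3, 41.3), (87, 0.6, 41.6), (88, 0.4, 41.9), (89, 0.7, 42.1), (90, 0.1, 42.4), (91, 1.7, 42.7), (92, 6.9, 43.0)] [0.48  0.002 0.199] [0.48  0.002 0.198]
```

View pics/side6.png

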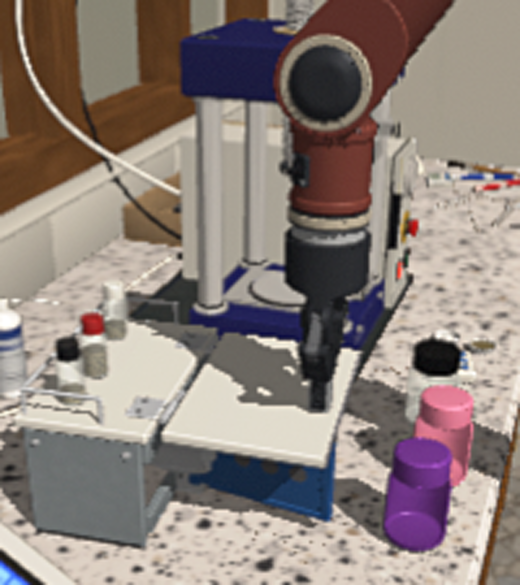

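```bash
python3 - <<'E'
from h import *
np.set_printoptions(precision=3,suppress=True)
print("press",onz("top",(462,206),.42),onz("top",(419.5,216),0))
q=arm.read_tool_pos();arm.line_to([q[0],q[1],.28],.2)
arm.move_gripper(1.0,40)
J=np.array([.407,-.231]);o=down(0)
arm.movep([*J,.24],o)
cv2.imwrite("pics/side7.png",cv2.resize(snapshot("side")[60:285,230:450],None,fx=2.6,fy=2.6,interpolation=cv2.INTER_CUBIC))
cv2.imwrite("pics/top7.png",cv2.resize(snapshot("top")[110:275,225:435],None,fx=3.6,fy=3.6))
print(arm.read_time(),arm.read_tool_pos())
E
```

```text
press [ 0.514 -0.265  0.42 ] [ 0.507 -0.278  0.   ]
46.0333 [ 0.407 -0.23   0.24 ]
```

View pics/side7.png

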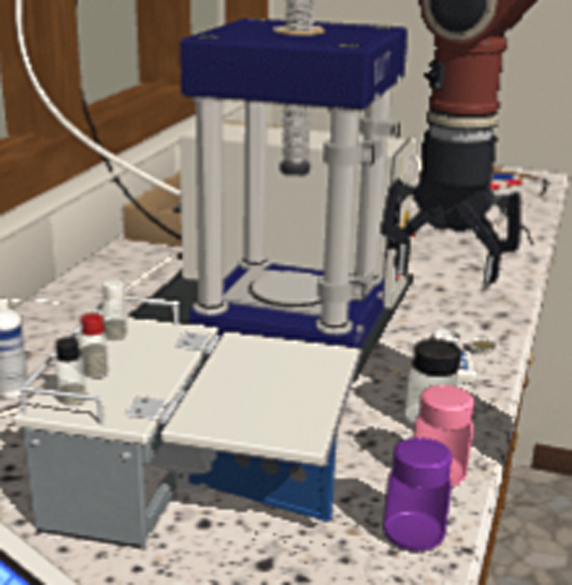

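View pics/top7.png

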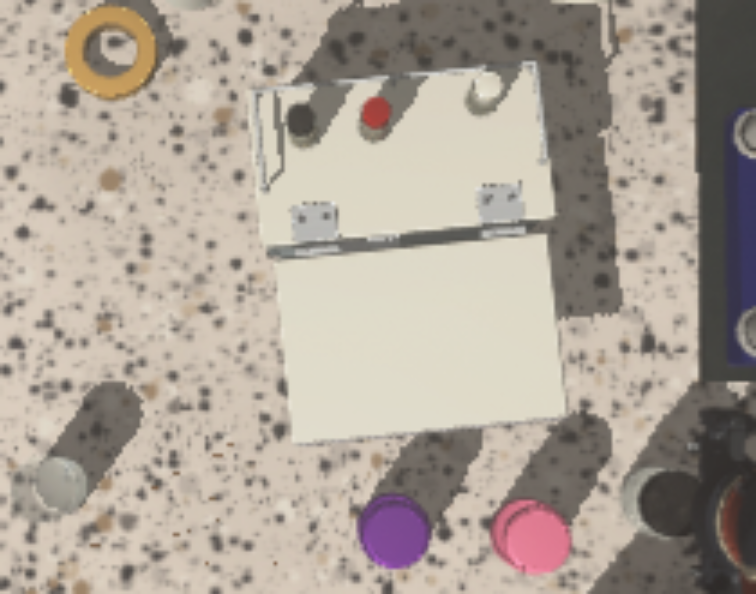

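```bash
python3 - <<'E'
from h import *
np.set_printoptions(precision=3,suppress=True)
T=lambda x,y:(x/3.6+225-.36,y/3.6+110-.36)
print([onz("top",T(*p),.13) for p in((292,442),(566,413),(547,235),(273,257),(410,335))])
J=np.array([.407,-.231]);o=down(0)
arm.line_to([*J,.112],.1)
arm.move_gripper(0.5,35)
print(arm.read_opening(),arm.read_ft_force())
arm.line_to([*J,.30],.15)
print(arm.read_opening(),arm.read_ft_force())
cv2.imwrite("pics/side8.png",cv2.resize(snapshot("side")[60:285,230:450],None,fx=2.6,fy=2.6,interpolation=cv2.INTER_CUBIC))
print(arm.read_time(),arm.read_tool_pos())
E
```

```text
[array([0.453, 0.08 , 0.13 ]), array([ 0.478, -0.138,  0.13 ]), array([ 0.62 , -0.123,  0.13 ]), array([0.601, 0.096, 0.13 ]), array([ 0.539, -0.014,  0.13 ])]
0.6937179646674175 [-1.552  0.287  6.9  ]
0.6924456808161904 [ 0.308  0.269 -2.087]
49.2833 [ 0.407 -0.231  0.299]
```

View pics/side8.png

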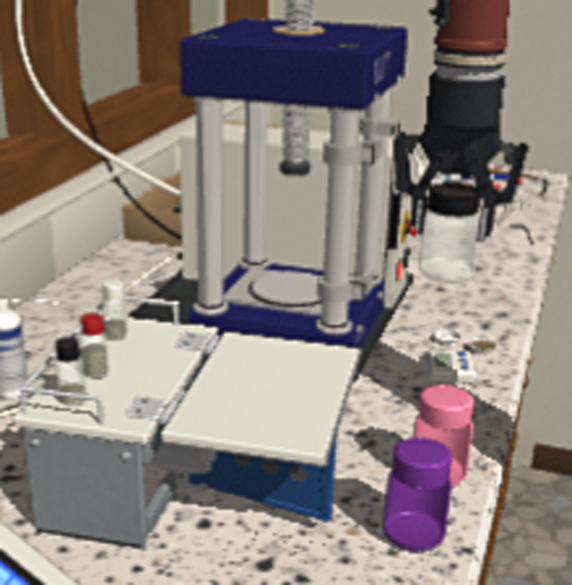

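```bash
python3 - <<'E'
from h import *
np.set_printoptions(precision=3,suppress=True)
P=np.array([.53,-.008]);o=down(0)
arm.movep([*P,.30],o)
b=favg(8);arm.line_to([*P,.250],.08)
z=.250;L=[]
while z>.234:
    z-=.0015;arm.line_to([*P,z],.03);f=(favg(4)-b)[2];L.append((round(z,4),round(f,1)))
    if f>1.8:break
print(L,arm.read_time())
cv2.imwrite("pics/side9.png",cv2.resize(snapshot("side")[60:285,230:450],None,fx=2.6,fy=2.6,interpolation=cv2.INTER_CUBIC))
E
```

```text
[(0.2485, np.float64(-0.2)), (0.247, np.float64(0.0)), (0.2455, np.float64(0.0)), (0.244, np.float64(-0.1)), (0.2425, np.float64(-0.4)), (0.241, np.float64(3.8))] 52.825
```

View pics/side9.png

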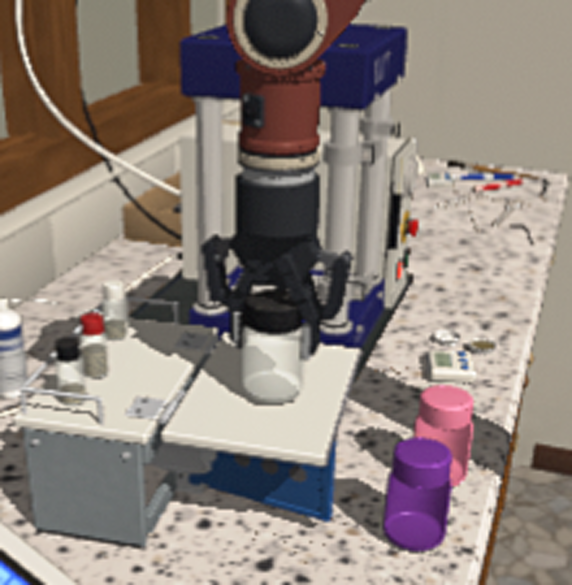

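```bash
python3 - <<'E'
from h import *
arm.move_gripper(1.0)
arm.pause(.1)
arm.line_to([.53,-.008,.40],.15)
arm.movep([.43,-.12,.42],down(0)); print(redc(snapshot("side")))
cv2.imwrite("pics/side10.png",cv2.resize(snapshot("side")[60:285,230:450],None,fx=2.6,fy=2.6,interpolation=cv2.INTER_CUBIC))
cv2.imwrite("pics/top10.png",cv2.resize(snapshot("top")[110:275,225:435],None,fx=3.6,fy=3.6))
print(arm.read_time())
E
```

```text
(np.float64(nan), np.float64(nan), 0)
55.375h.py:39: RuntimeWarning: Mean of empty slice.
  y,x=np.nonzero(m);return x.mean()+295,y.mean()+205,len(x)
  ret = ret.dtype.type(ret / rcount)
```

View pics/side10.png

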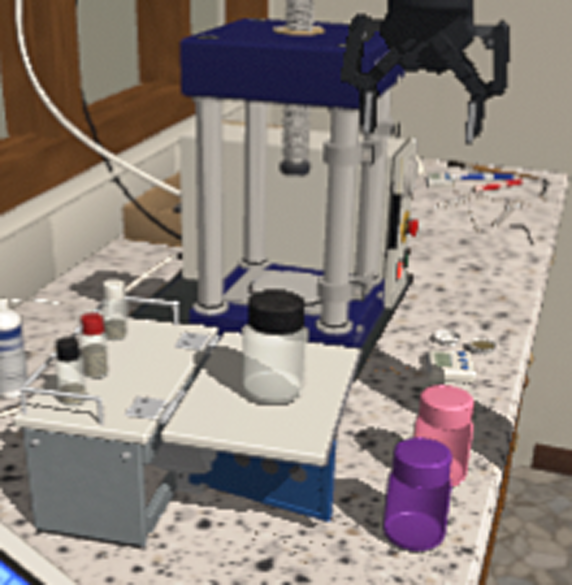

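View pics/top10.png

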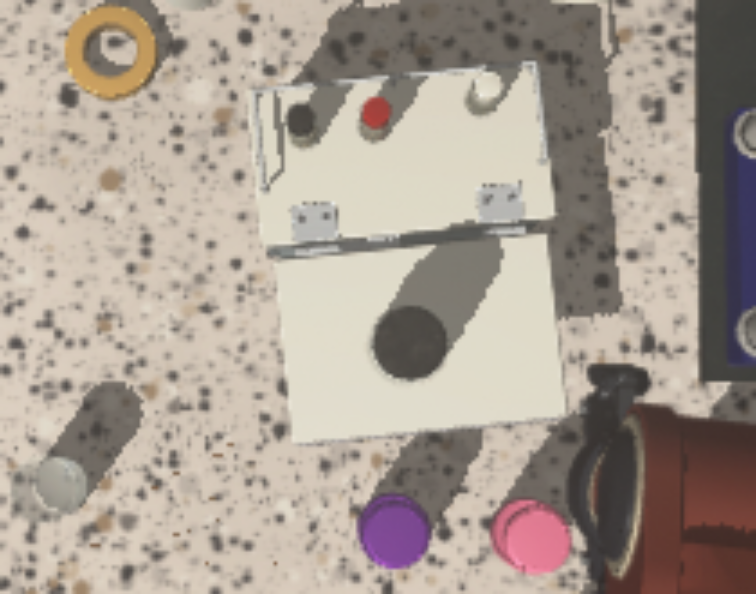

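The jar stands upright on the leaf (top view, zoomed: about 410,343). The vials, the beaker and the look-alikes are where they were, and the gripper is clear of everything, so I'm handing in.

```bash
python3 -c "
from station import ticket,arm
print(arm.read_time());print(ticket.finish_job())"
```

```text
55.375
the job is handed in; nothing more can be done
None
```

The shelf is set up and the job was handed in at 55.4 s, with the gripper touching nothing.

- **Leg:** I pushed it out until the stop pushed back, ending at about 11.5 N. The catch's red head then sat 2.2 px lower in the side view, against 2.5–3 px expected for the 7 mm drop. It stayed there, and the leg stayed open, after I backed off.
- **Leaf:** I folded it down until it met the pad, with a last reading of 6.9 N. It looks level in both views. The fingertip height suggested up to 4 mm low at the free edge, while the force suggested 1–2 mm. I did not settle which is right.
- **Jar:** I placed it with about 4 N of contact. The last pictures show it upright, near the middle of the leaf.
- **Other objects:** in the last top view the beaker, the vials and the pink and purple look-alikes are where they were at the start.

- **Failed check:** I tried to check the catch once more at the end, but the lowered leaf hides the red head from the side camera. The last confirmation is from before the leaf was folded.
- **Disagreement:** while pushing the leg, the force rose more slowly above about 6 N than the given stiffness predicts. I put this down to give in the arm.

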